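Turn the row of coffee samples round for the tasting

ROBOT

A 6-joint arm with a two-finger parallel gripper is mounted at the origin on the work surface. World frame = base frame: x ahead of the robot, y to its left, z up, the work surface at z = 0. Lengths are in m, angles in rad, forces in N, time in s.
With the tool pointing down it reaches from about 0.275 to 0.725 m from the base axis. Payload 15.9 kg.
Tool frame: the origin (TCP) lies midway between the tips of the shut fingers; the grasp point (between the pads) lies 19 mm behind it; z points along the fingers, y is the line along which they close (so a half turn about z gives the same grasp; the last joint's range is limited). The gripper opens to 85 mm and grips with 20 to 120 N. Pads are 22 mm wide; open, the fingers measure 114 mm over their backs; the gripper's body (76 mm by 85 mm) begins 54 mm behind the grasp point. The pads swing forward as they close: fully open they stand 13 mm farther back than shut.
Start: joints at [1.301, 0.213, -0.034, 1.323, 0, 1.571], TCP at [0.133, 0.482, 0.231] pointing down, gripper open.
Joint ranges: [-2.98, 2.98], [-0.74, 1.72], [-1.14, 1.35], [-2.1, 2.04], [-1.57, 1.44], [-3.14, 3.14]. Speed limits (rad/s): [1.89, 1.89, 2.39, 2.57, 3.14, 3.14].

INTERFACE

Orientations are given as a unit quaternion [x, y, z, w].
In Python, from station import r, set_gripper, viewer, job, spotter gives the robot as it stands. The module is installed in compiled form; this text tells all that it offers. Calls block until the motion is done:
- r.goto(position, orientation): joint-space move of the TCP to a pose.
- r.movel(position, rot=None, feed=0.15, threshold=None): straight line of the TCP; rot=None keeps the orientation; feed is the mean speed in m/s. With threshold (N) it stops when the force on the tool has changed by that much, and returns True; else False.
- r.set_joints(angles): joint-space move.
- set_gripper(opening, f_grip=None): opening from 0.0 (shut) to 1.0 (fully open); f_grip is the grip in N (None keeps the last); returns when the fingers have stopped.
- r.hold(seconds).
- r.ik(position, orientation): joint angles nearest the present ones, or None.
- r.state(): the state.
- viewer.get_image(name): name is "scene" or "top"; returns (picture, depth): 400x640x3 uint8, red, green, blue; 400x640 float32, m along the optical axis (not along the pixel's ray), 0 where there is no reading.
- viewer.camera_info(name): a dict with "fx", "fy", "cx", "cy" (pixels), "cam_to_world" (4x4, takes a point from camera to world coordinates). Camera axes: x right, y up, looking along -z (the intrinsics and any distortion apply to the point x, -y, -z); pixel columns grow to the right and rows downward; lengths in m; the calibration is good to about 2 mm. A picture is of the moment at which its call begins. camera_info takes no time and is no camera call.
A pose or a line that the arm cannot do raises r.PlanningError and nothing moves.
- job.finish_job(): hands the job in; it is judged then, once.
Trained networks look in the newest picture that a camera, given by its name, has taken for a name from the list of things; names that differ only in an ending like _2 or _b are one class to them, and where a whole thing is asked for, a point or a joint stands for the part that bears it (a point fixed in the world has none). Each returns a list of dicts, best first, with "conf" (0 to 1); they miss things now and then, are a little off and sometimes report something else, mostly with a low value. They report only what shows in the picture. A call takes as long as a camera call.
- spotter.look_for(camera, query): "extent" ([left, top, right, bottom] as shares, 0 to 1, of the picture: columns of its width, rows of its height, round what is visible of it).
The state is a dict: "time": time; "joint_pos": joint angles; "joint_velocities": joint speeds; "joint_torque": joint torques, N m; "tool_pos": TCP position; "ee_rot": TCP orientation; "ft_force": force on the tool from outside, world axes, zero at the start; "ft_torque": the same for the moment, N m; "gripper_width": opening from 0.0 (shut) to 1.0 (fully open); "finger_force": force on a finger pad.
Only numpy, scipy, OpenCV 4.12 (cv2) and the standard library are available. Lean on these libraries where they do the work, as an engineer would, in place of code of your own. Each camera call takes 0.05 s, during which the arm holds its last target. There are 200 camera calls.

TASK

Move the four coffee sample tins from the dark wooden tray to the white rack in reverse order: the tin at the tray's brass-knob end goes into the rack's well farthest from the rack's brass knob, the next tin into the next well, and so on, so that the tin from the plain end of the tray stands beside the rack's knob. Stand each tin upright on the floor of its own well, setting it down rather than letting it drop, and leave the two glasses and the bowl where they are.

Things in the scene. Friction and masses are not known exactly. Their poses are not given: they have to be found in the camera images.
- tray: Dark wooden tray, fixed, 324 x 90 mm. Origin: centre of its underside, on the table; x along the row, z up. Board 10 mm thick; 8 mm wide rims along its long sides, 18 mm above the table. Four coasters lie on it at x = -102, -34, 34, 102 mm, y = 0. A brass knob (20 mm ball, top 32 mm above the table) on a brass strip at x = +152 mm marks its knob end, away from the robot (yaw within 0.35 rad).
- rack: White rack, fixed, 324 x 80 mm, left or right of the tray. Origin: centre of its underside, on the table; x along the row, z up. Four square wells, 56 mm wide, grey floor 8 mm above the table, centred at x = -102, -34, 34, 102 mm, y = 0; walls 12 mm wide, tops 18 mm above the table. A brass knob like the tray's at x = +152 mm marks its knob end, away from the robot (yaw within 0.35 rad).
- tin_red: Loose coffee sample tin with red lid and red band, closed, upright aluminium cylinder 40 mm in diameter (lid 41 mm), 80 mm tall, about 140 g. Origin: centre of its underside; z up along the tin. At the start it stands on the red coaster, its underside 14 mm above the table.
- tin_yellow: Loose coffee sample tin with yellow lid and yellow band, closed, upright aluminium cylinder 40 mm in diameter (lid 41 mm), 80 mm tall, about 140 g. Origin: centre of its underside; z up along the tin. At the start it stands on the yellow coaster, its underside 14 mm above the table.
- tin_green: Loose coffee sample tin with green lid and green band, closed, upright aluminium cylinder 40 mm in diameter (lid 41 mm), 80 mm tall, about 140 g. Origin: centre of its underside; z up along the tin. At the start it stands on the green coaster, its underside 14 mm above the table.
- tin_blue: Loose coffee sample tin with blue lid and blue band, closed, upright aluminium cylinder 40 mm in diameter (lid 41 mm), 80 mm tall, about 140 g. Origin: centre of its underside; z up along the tin. At the start it stands on the blue coaster, its underside 14 mm above the table.
- coaster_red: Red round coaster, 54 mm in diameter, 4 mm thick, fixed on the tray; it stays and shows where in the row the red tin stood. Origin: centre of its underside; 10 mm above the table.
- coaster_yellow: Yellow round coaster, 54 mm in diameter, 4 mm thick, fixed on the tray; it stays and shows where in the row the yellow tin stood. Origin: centre of its underside; 10 mm above the table.
- coaster_green: Green round coaster, 54 mm in diameter, 4 mm thick, fixed on the tray; it stays and shows where in the row the green tin stood. Origin: centre of its underside; 10 mm above the table.
- coaster_blue: Blue round coaster, 54 mm in diameter, 4 mm thick, fixed on the tray; it stays and shows where in the row the blue tin stood. Origin: centre of its underside; 10 mm above the table.
- glass_a: Bystander: clear tasting glass, 64 mm in diameter, 85 mm tall, loose on the table beyond the far ends of tray and rack. Origin: centre of its underside.
- glass_b: Bystander: amber tasting glass, 64 mm in diameter, 85 mm tall, loose on the table at the left. Origin: centre of its underside.
- bowl: Bystander: white cupping bowl, 100 mm in diameter, 50 mm tall, loose on the table at the right. Origin: centre of its underside.

How it is judged:
By the outcome, as a careful person would: the job done as asked, in the order asked, and still so for the second after the job is handed in, with the robot touching nothing.
It also fails if it takes over 99 s, if anything falls off the work surface, if the arm or the gripper's body presses on something with over 40 N, if the wrist force passes 120 N, or if a joint passes its speed limit or range.

## Working session

There is one attempt and no reset: what is moved stays moved. The work goes in short steps, each a Python script; the robot and the scene stay as the last script left them, time stands still between calls to the robot, and variables do not carry over. Pictures are saved under pics/ and viewed, at most 14 in all, crops included, and the job is handed in when it is done.

```bash
mkdir -p pics; python3 - <<'E'
from station import r, set_gripper, viewer, job, spotter
import cv2,numpy as np
for n in("top","scene"):
    im,d=viewer.get_image(n); cv2.imwrite(f"pics/{n}0.png",im[:,:,::-1]); np.save(f"{n}_d.npy",d)
    c=viewer.camera_info(n); print(n,{k:(np.round(v,3).tolist() if k=="cam_to_world" else v) for k,v in c.items()})
    for q in ["tray","rack","tin_red","tin_yellow","tin_green","tin_blue","glass_a","glass_b","bowl"]:
        print(q,[(np.round(np.array(o["extent"])*[640,400,640,400],1).tolist(),round(o["conf"],2)) for o in spotter.look_for(n,q)[:2]])
s=r.state();print(s["ee_rot"],s["gripper_width"],s["time"])
E
```

```text
top {'fx': 394.1446466039483, 'fy': 394.1446466039483, 'cx': 325.01733328780904, 'cy': 199.43735819887118, 'cam_to_world': [[-0.02, 0.996, -0.091, 0.525], [-1.0, -0.02, -0.004, -0.008], [-0.006, 0.091, 0.996, 1.005], [0.0, 0.0, 0.0, 1.0]]}
tray [([371.9, 159.9, 438.6, 291.8], 0.83)]
rack []
tin_red [([391.2, 226.7, 418.7, 247.8], 0.87)]
tin_yellow [([384.7, 252.8, 407.6, 273.6], 0.84)]
tin_green [([406.8, 174.4, 431.9, 193.9], 0.86)]
tin_blue [([402.7, 200.0, 426.2, 222.2], 0.86)]
glass_a [([134.7, 203.9, 172.1, 229.2], 0.86), ([308.5, 119.3, 331.9, 149.0], 0.55)]
glass_b [([134.7, 203.9, 172.1, 229.2], 0.86), ([308.5, 119.3, 331.9, 149.0], 0.55)]
bowl [([481.7, 221.6, 522.2, 264.1], 0.84), ([133.2, 203.8, 173.7, 232.0], 0.47)]
scene {'fx': 498.56089358014134, 'fy': 498.56089358014134, 'cx': 319.6396740055573, 'cy': 209.75115549474094, 'cam_to_world': [[-0.108, -0.652, 0.75, 1.571], [0.994, -0.066, 0.085, 0.098], [-0.006, 0.755, 0.656, 0.864], [0.0, 0.0, 0.0, 1.0]]}
tray [([204.3, 166.6, 295.4, 240.2], 0.76)]
rack [([357.6, 169.8, 416.6, 255.9], 0.95)]
tin_red [([246.0, 158.9, 264.7, 191.8], 0.96), ([252.8, 182.1, 267.5, 192.2], 0.37)]
tin_yellow [([259.4, 145.8, 277.2, 179.7], 0.73)]
tin_green [([220.0, 188.2, 239.8, 217.5], 0.96), ([258.7, 144.2, 276.7, 176.5], 0.34)]
tin_blue [([237.0, 172.8, 250.9, 206.5], 0.87), ([207.1, 167.2, 293.1, 237.7], 0.2)]
glass_a [([303.5, 231.4, 332.9, 271.8], 0.95), ([471.0, 183.6, 500.9, 222.2], 0.89)]
glass_b [([303.5, 231.4, 332.9, 271.8], 0.95), ([471.0, 183.6, 500.9, 222.2], 0.89)]
bowl [([156.5, 155.2, 192.1, 189.4], 0.6)]
[1.34471181e-01 9.90917505e-01 2.98834044e-07 3.62457827e-06] 0.9966666905130088 1.0
```

View pics/top0.png

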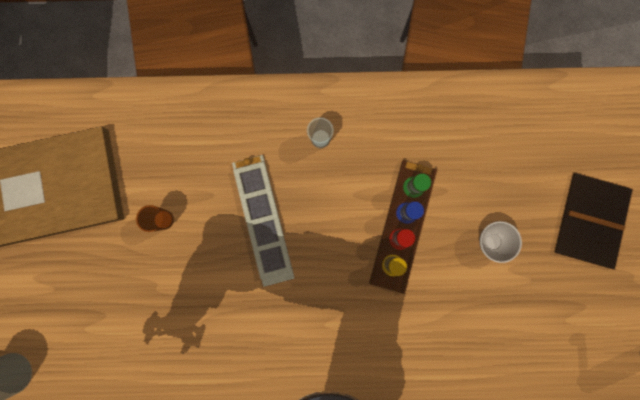

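View pics/scene0.png

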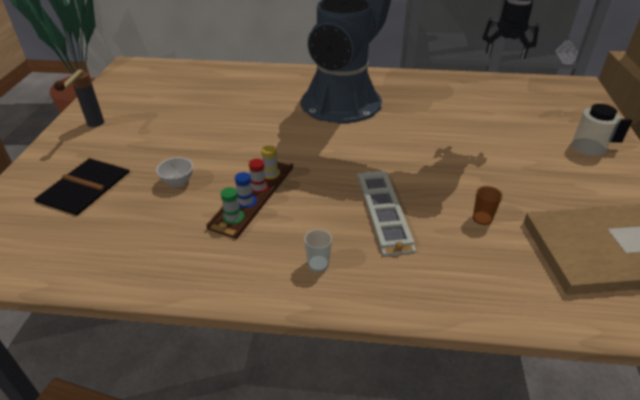

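The top view shows the row from the tray's knob end (425,166): green (420,183), blue (411,211), red (404,238), yellow (396,264). The rack is at left (265,220), with its knob at (248,160), so green goes to x=-102, blue to -34, red to +34 and yellow to +102. glass_a is at (320,132). The scene view agrees with this.

```bash
cat > h.py <<'E'
from station import r, set_gripper, viewer, job, spotter
import cv2,numpy as np
from scipy.spatial.transform import Rotation as R
def onplane(n,uv,z):
    c=viewer.camera_info(n);T=np.array(c["cam_to_world"]);uv=np.atleast_2d(uv).astype(float)
    d=np.c_[(uv[:,0]-c["cx"])/c["fx"],-(uv[:,1]-c["cy"])/c["fy"],-np.ones(len(uv))]@T[:3,:3].T
    return (T[:3,3]+d*((z-T[2,3])/d[:,2])[:,None])[:,:2]
def cloud(n,d):
    c=viewer.camera_info(n);T=np.array(c["cam_to_world"]);v,u=np.indices(d.shape)
    p=np.stack([(u-c["cx"])/c["fx"]*d,-(v-c["cy"])/c["fy"]*d,-d],-1)
    return p@T[:3,:3].T+T[:3,3]
E
cat > m.py <<'E'
from h import *
im=cv2.imread("pics/top0.png");d=np.load("top_d.npy");P=cloud("top",d);Z=P[...,2]
V,U=np.indices(Z.shape)
for n,b in dict(red=(391,227,419,248),yellow=(385,253,408,274),green=(407,174,432,194),blue=(402,200,426,222)).items():
    m=(Z>.08)&(Z<.11)&(d>0)&(U>b[0]-4)&(U<b[2]+5)&(V>b[1]-5)&(V<b[3]+5)
    (c,s,a)=cv2.minAreaRect(np.c_[U[m],V[m]].astype(np.float32))
    print(n,m.sum(),"z",Z[m].mean().round(4),"cloud",P[m][:,:2].mean(0).round(4),"plane",onplane("top",[U[m].mean(),V[m].mean()],.094)[0].round(4),"rect",np.round(s,1))
def rect(n,b,m,z):
    m=m&(U>b[0])&(U<b[2])&(V>b[1])&(V<b[3])
    q=cv2.morphologyEx(m.astype(np.uint8),cv2.MORPH_OPEN,np.ones((3,3)))>0
    w=onplane("top",np.c_[U[q],V[q]],z)
    c,s,a=cv2.minAreaRect((w*1000).astype(np.float32)); bx=cv2.boxPoints((c,s,a))
    e=max([bx[1]-bx[0],bx[2]-bx[1]],key=np.linalg.norm);e=e*np.sign(e[0])
    print(n,q.sum(),np.round(c,1),np.round(s,1),"yaw",np.arctan2(e[1],e[0]).round(4))
    return q
hsv=cv2.cvtColor(im,cv2.COLOR_BGR2HSV)
q=rect("rack",(222,145,302,295),(hsv[...,1]<85),.016)
t=rect("tray",(360,150,446,300),(hsv[...,2]<70)&(Z<.03)&(Z>.004),.015)
g=rect("rackZ",(222,145,302,295),(Z>.005)&(Z<.05)&(d>0),.016)
t2=rect("trayZ",(360,150,446,300),(Z>.006)&(Z<.05)&(d>0),.016)
o=im.copy();o[q]=(0,255,0);o[t]=(255,0,255)
o2=im.copy();o2[g]=(0,255,0);o2[t2]=(255,0,255)
cv2.imwrite("pics/m.png",cv2.resize(np.hstack([x[140:305,215:455] for x in (o,o2)]),None,fx=1.66,fy=1.66,interpolation=0))
b=(hsv[...,2]<120)&(hsv[...,1]<90)&(U>232)&(U<292)&(V>160)&(V<278)
n,l,st,ce=cv2.connectedComponentsWithStats(b.astype(np.uint8))
for i in range(1,n):
    if st[i][4]>100: print("well",st[i][4],ce[i].round(1),onplane("top",ce[i],.008)[0].round(4))
E
python3 m.py
```

```text
red 264 z 0.0937 cloud [ 0.5163 -0.1881] plane [ 0.5163 -0.188 ] rect [17.7 17. ]
yellow 266 z 0.0937 cloud [ 0.4514 -0.167 ] plane [ 0.4514 -0.1669] rect [17. 17.]
green 259 z 0.0938 cloud [ 0.6439 -0.2302] plane [ 0.6439 -0.2301] rect [17.  17.7]
blue 257 z 0.0937 cloud [ 0.5792 -0.2109] plane [ 0.5792 -0.2108] rect [17. 17.]
rack 3907 [560.8 153.2] [305.8  82.3] yaw 0.2439
tray 1923 [ 538.2 -193.7] [ 87.7 304.8] yaw -0.2856
rackZ 3971 [568.9 153.8] [323.7  81.5] yaw 0.2425
trayZ 3438 [ 546.4 -199.4] [ 91.4 324.2] yaw -0.2977
well 456 [251.9 180.6] [0.6682 0.1819]
well 465 [258.5 206.6] [0.6014 0.1654]
well 1777 [269.4 250.6] [0.4898 0.1383]
```

View pics/m.png

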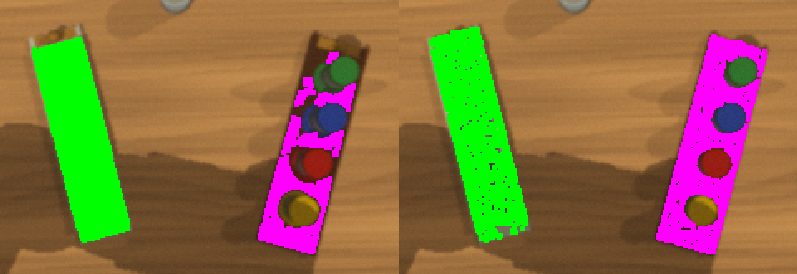

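The segmentation covers the rack (centre ~(0.569,0.155), yaw 0.243) and the tray (yaw about -0.31) cleanly. The sizes come out right: 324x81 and 324x91 mm. Next, an IK check, then the first tin.

```bash
cat > pp.py <<'E'
from h import *
RC=np.array([.569,.155]);RY=.243;TY=-.31
TIN=dict(green=(.6439,-.2302),blue=(.5792,-.2109),red=(.5163,-.1881),yellow=(.4514,-.1670))
WX=dict(green=-.102,blue=-.034,red=.034,yellow=.102)
well={k:RC+x*np.array([np.cos(RY),np.sin(RY)]) for k,x in WX.items()}
UP=.165
def quat(psi): return (R.from_euler("z",psi)*R.from_euler("x",np.pi)).as_quat()
QT,QR=quat(TY),quat(RY)
def P(xy,z): return [float(xy[0]),float(xy[1]),z]
def pick(k):
    r.goto(P(TIN[k],UP),QT); set_gripper(.8)
    r.movel(P(TIN[k],.042),feed=.15)
    set_gripper(0.0,40)
    s=r.state();print(k,"width",s["gripper_width"],"ff",s["finger_force"])
    r.movel(P(TIN[k],UP),feed=.15)
def place(k):
    w=well[k]; r.goto(P(w,UP),QR)
    r.movel(P(w,.046),feed=.15)
    hit=r.movel(P(w,.030),feed=.02,threshold=4)
    s=r.state();print("down",hit,np.round(s["tool_pos"],4),np.round(s["ft_force"],1),"w",s["gripper_width"])
    set_gripper(.75); r.movel(P(w,UP),feed=.15)
    print("t",r.state()["time"])
E
python3 - <<'E'
from pp import *
for k in TIN:
    for xy,q in((TIN[k],QT),(well[k],QR)):
        for z in(.04,UP): 
            j=r.ik(P(xy,z),q);print(k,z,None if j is None else np.round(j,2))
E
```

```text
green 0.04 [-0.34  0.68  0.19  1.08  0.    3.11]
green 0.165 [-0.34  0.63  0.42  1.36  0.    3.11]
green 0.04 [ 0.27  0.31 -0.41  0.85  0.   -3.11]
green 0.165 [ 0.27  0.21 -0.21  1.15  0.   -3.11]
blue 0.04 [-0.35  0.55 -0.04  0.98  0.    3.1 ]
blue 0.165 [-0.35  0.47  0.17  1.26  0.    3.1 ]
blue 0.04 [ 0.27  0.43 -0.23  0.91  0.   -3.12]
blue 0.165 [ 0.27  0.35 -0.02  1.2   0.   -3.12]
red 0.04 [-0.35  0.42 -0.24  0.9   0.    3.1 ]
red 0.165 [-0.35  0.33 -0.04  1.2   0.    3.1 ]
red 0.04 [ 0.26  0.56 -0.02  0.99  0.   -3.12]
red 0.165 [ 0.26  0.49  0.19  1.27  0.   -3.12]
yellow 0.04 [-0.35  0.3  -0.43  0.84  0.    3.1 ]
yellow 0.165 [-0.35  0.2  -0.22  1.15  0.    3.1 ]
yellow 0.04 [ 0.26  0.7   0.22  1.1   0.   -3.12]
yellow 0.165 [ 0.26  0.65  0.45  1.38  0.   -3.12]
```

```bash
sed -i 's/QT,QR=quat(TY),quat(RY)/QT,QR=quat(TY+np.pi),quat(RY+np.pi)/' pp.py; python3 - <<'E'
from pp import *
print(np.round(r.ik(P(TIN["green"],UP),QT),2),np.round(r.ik(P(well["green"],UP),QR),2))
pick("green"); place("green")
r.goto(P(TIN["blue"],UP),QT)
for n in("top","scene"):
    im,d=viewer.get_image(n); cv2.imwrite(f"pics/{n}1.png",im[:,:,::-1])
    if n=="top":
        p=cloud(n,d);m=(p[...,2]>.078)&(p[...,2]<.1)&(p[...,1]>.08)&(p[...,1]<.2)&(p[...,0]>.4)&(p[...,0]<.72);print(m.sum(),p[m].mean(0),well["green"])
    print([(np.round(np.array(o["extent"])*[640,400,640,400],1).tolist(),round(o["conf"],2)) for o in spotter.look_for(n,"tin_green")[:2]])
a=cv2.imread("pics/top1.png")[140:300,215:455];b=cv2.imread("pics/scene1.png")[130:290,195:435]
cv2.imwrite("pics/c1.png",cv2.resize(np.hstack([a,b]),None,fx=1.66,fy=1.66))
E
```

```text
[-0.34  0.63  0.42  1.36  0.   -0.03] [ 0.27  0.21 -0.21  1.15  0.    0.03]
green width 0.45815575237494593 ff 39.7409462928772
down True [0.4701 0.1305 0.0366] [0.9 0.8 3.4] w 0.4610122083001964
t 11.0333
254 [0.47104353 0.12901179 0.0880296 ] [0.46999671 0.13045721]
[([257.2, 251.0, 279.9, 268.9], 0.77)]
[([368.1, 158.8, 381.9, 185.1], 0.67)]
```

View pics/c1.png

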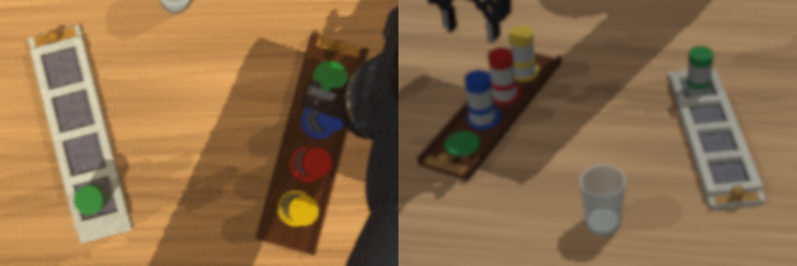

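Green stands upright in the rack's near well, its lid at 88 mm as expected and centred within 2 mm. Its coaster on the tray is bare. Carrying on with the other three.

```bash
python3 - <<'E'
from pp import *
for k in("blue","red","yellow"):
    pick(k)
    if r.state()["gripper_width"]<.35: print("lost",k);break
    place(k)
else:
    r.set_joints([0.0,0.2,-.2,1.15,0,0]) if False else r.goto(P((.33,.0),.25),quat(np.pi))
r.hold(.5)
for n in("top","scene"):
    im,d=viewer.get_image(n); cv2.imwrite(f"pics/{n}2.png",im[:,:,::-1])
    if n=="top":
        p=cloud(n,d)
        for k,w in well.items():
            m=(np.hypot(p[...,0]-w[0],p[...,1]-w[1])<.034)&(p[...,2]>.078);print(k,m.sum(),p[m].mean(0).round(4) if m.any() else "",w.round(4))
a=cv2.imread("pics/top2.png")[100:300,120:520];b=cv2.imread("pics/scene2.png")[100:300,140:540]
cv2.imwrite("pics/c2.png",cv2.resize(np.vstack([a,b]),None,fx=1.5,fy=1.5))
s=r.state();print(s["time"],s["tool_pos"])
E
```

```text
blue width 0.4574343341681678 ff 39.694340229034424
down True [0.5361 0.1469 0.0366] [0.  1.2 3.4] w 0.4585454171078978
t 19.55
red width 0.4542962148487836 ff 39.57950413227081
down True [0.6021 0.163  0.0367] [-0.  -0.7  6.7] w 0.45640311685962215
t 27.55
yellow width 0.4583595827157764 ff 39.42730665206909
down True [0.6681 0.1793 0.0367] [ 0.9 -0.9  5.1] w 0.4562435832167954
t 35.7917
green 253 [0.4711 0.1291 0.088 ] [0.47   0.1305]
blue 250 [0.5361 0.1451 0.0877] [0.536  0.1468]
red 247 [0.6014 0.1613 0.0882] [0.602  0.1632]
yellow 246 [0.6668 0.1772 0.0881] [0.668  0.1795]
37.85 [ 3.30034241e-01 -3.00364746e-06  2.50005584e-01]
```

View pics/c2.png

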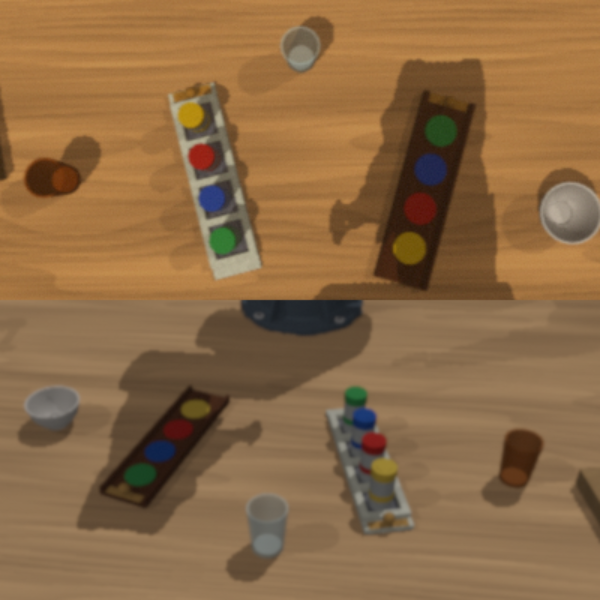

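All four tins stand upright in their wells, lids at 88 mm: yellow at the knob, then red, blue and green. The glasses and bowl are where they were, so I'm handing in.

```bash
python3 -c "
from station import job;print(job.finish_job())"
```

```text
the job is handed in; nothing more can be done
None
```

All four tins now stand upright in the rack in reverse order (yellow beside the knob, then red, blue, green), the glasses and bowl look unmoved in the final pictures, and the job was handed in at about 38 s; no verdict came back.

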